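Feel and lock the depth of a washer's bearing bore

ROBOT

A 6-joint arm with a two-finger parallel gripper is mounted at the origin on the work surface. World frame = base frame: x ahead of the robot, y to its left, z up, the work surface at z = 0. Lengths are in m, angles in rad, forces in N, time in s.
With the tool pointing down it reaches from about 0.3 to 0.775 m from the base axis. Payload 14.6 kg.
Tool frame: the origin (TCP) lies midway between the tips of the shut fingers; the grasp point (between the pads) lies 19 mm behind it (ctrl.tcp_to_grasp is the z of the grasp point in the tool frame, in m); z points along the fingers, y is the line along which they close (so a half turn about z gives the same grasp; the last joint's range is limited). The gripper opens to 94 mm and grips with 3 to 60 N. Pads are 16 mm wide; open, the fingers measure 119 mm over their backs; the gripper's body (75 mm by 177 mm) begins 78 mm behind the grasp point.
Start: joints at [-1.361, 0.3, 1.521, -0, 1.321, -0.067], TCP at [0.15, -0.529, 0.205] pointing down, gripper open.
Joint ranges: [-3.03, 3.03], [-0.79, 2.21], [0.23, 2.52], [-1.04, 4.18], [0, 3.07], [-2.55, 2.55]. Speed limits (rad/s): [2.22, 2.22, 2.57, 3.14, 3.14, 3.14].

INTERFACE

Orientations are given as [roll, pitch, yaw] about the fixed x, y, z axes, in that order (R = Rz(yaw) Ry(pitch) Rx(roll)).
In Python, from station import monitor, camera, ctrl gives the robot as it stands.
- The arm moves only by the tool apply_moves, never from a script. Its argument "plan" is one flat list of numbers, 4 for each row, row after row: the shift along the tool's x, y, z in mm, then the turn about the tool's z in rad. In form: [dx, dy, dz, spin, dx, dy, dz, spin, ...]. A call has 1 to 20 rows; each row shifts and turns the commanded pose from where the row before left it, along the tool's axes as they then stand; what a row does not reach is not made up. A row lasts 1/10 s, in which the tool goes at most 50 mm and 8.59 degrees, less where a joint would pass 70% of its speed; a pose out of reach is approached as far as the arm can. A call is refused whole if a number of a shift passes 50 or a number of a turn 0.15, either way. A call with a gripper value outside its range is refused whole. "hand" is the gripper command: -1 is shut, 1 is fully open, values between are in proportion, set as the call begins (left out, the last holds). The fingers move at their own pace and stop on an object; "squeeze" is the grip in N (left out, the last holds). Time passes only in rows, so rows that do not move let the fingers close. It gives the time, the measured TCP pose, the force, the opening and the grip force at its end, in the units of the state.
- monitor.get_obs(): the state, without advancing time (a new reading comes with each control period).
- camera(name): name is "side" or "top"; returns a dict with "image" (400x640x3 uint8, red, green, blue), "range_z" (400x640 float32, m along the optical axis (not along the pixel's ray), 0 where there is no reading), "mtx" (3x3 intrinsics, pixels), "rvec" (rotation vector, rad) and "tvec" (3), from world to camera coordinates, as OpenCV has them. Camera axes: x right, y down, z forward; pixel columns grow to the right and rows downward; lengths in m; the calibration is good to about 2 mm. A picture is of the moment at which its call begins.
- ctrl.hand_in(): hands the job in; it is judged then, once.
The state is a dict: "time_s": time; "qpos": joint angles; "joint_vel": joint speeds; "tau": joint torques, N m; "ee_pos": TCP position; "eef_rot": TCP orientation; "force": force on the tool from outside, world axes, zero at the start; "moment": the same for the moment, N m; "grip_width": finger opening in m; "grip_force": force on a finger pad.
Only numpy, scipy, OpenCV 4.12 (cv2) and the standard library are available. Lean on these libraries where they do the work, as an engineer would, in place of code of your own. Each camera call takes 0.05 s, during which the arm holds its last target. There are 200 camera calls.

TASK

Take the depth gauge's probe by its clamp head, slide it along the rods until it stands over the middle of the bore of the bearing housing, and lower it until its foot gently touches the bottom (about 5 N, never more than 15 N on the housing). Keep it pressed there while you turn the clamp head clockwise until its bar lies along the rods as near as you can get, at least 70 degrees round from lying across them, then let go: the locked foot must still stand on the bottom with some pressure, in the middle of the bore and clear of its wall. Leave the other things on the bench alone.

Things in the scene. Friction and masses are not known exactly. Their poses are not given: they have to be found in the camera images.
- gauge: Depth gauge stand, bolted to the bench: two grey end posts (160 mm high, 350 mm apart) joined by two level steel rods 14 mm thick, 60 mm apart, at 140 mm height, along the stand's y axis. Origin on the bench under the middle of the rods; z up. Top of everything fixed: 160 mm.
- carriage (a joint): Position in m of the gauge's aluminium carriage (85 x 56 mm, top at 158 mm) along the stand's +y axis, 0 at the middle of the rods, stops at -0.10 and +0.10. It slides with about 2 N of friction and carries the upright probe; pull it along by the probe's head.
- clamp_grip (a point): Point to grip on the probe's black clamp head: on the probe's axis, in the upright finger bar (44 mm long, 12 mm thick; its top is 14 mm above this point, the top of the 48 mm disc under it 22 mm below). x axis along the bar, z up. At the start 278 mm above the bench, the probe fully up. Nothing else stands above 160 mm near it.
- clamp (a joint): Turn of the clamp head in rad, clockwise seen from above: 0 (free) with the bar across the rods, 1.57 with the bar along the rods. From about 0.5 a cam begins to grip the slide; beyond 1.1 it is locked and holds the probe's height against its spring. Turning takes up to about 0.2 N m; it stays where it is left.
- foot: Rounded steel foot of the probe, 12 mm across, at the lower end of the 15 mm stem, on the probe's axis. Origin at its lowest point, 278 - 107 = 171 mm below clamp_grip. The foot is sprung: it yields 5 mm upward into the stem at 2.5 N per mm, then it is solid. Fully up it hangs 107 mm above the bench, 12 mm above the housing's mouth.
- housing: Cast aluminium bearing housing of a washing machine, bolted to the bench between the posts, under the rods: flange 144 mm across and 12 mm thick, hub 88 mm across and 95 mm high. Origin on the bench on the bore's axis, which lies within 4 mm of the probe's plane of travel.
- bore_mouth (a point): Centre of the mouth of the bore in the housing's top, 95 mm above the bench. The bore is 44 mm across and straight. Its bottom is a flat steel seal seat pressed in somewhere between 24 and 64 mm below this point; how deep is not known and must be felt.
- spare_bearing: Loose steel ball bearing lying flat, ring 62 mm across, 18 mm high, 25 mm hole; a bystander. Origin at the centre of its underside.
- pulley: Loose aluminium drum pulley lying flat, 90 mm across, 36 mm high; a bystander. Origin at the centre of its underside.
- screwdriver: Loose screwdriver with a grey handle lying on the bench; a bystander. Origin on its length.
- spanner: Loose steel spanner lying on the bench; a bystander. Origin on its length.
- oil_can: Loose white plastic bottle, 60 mm across, 150 mm high; a bystander. Origin at the centre of its underside.
- mug: Loose white mug, 80 mm across, 90 mm high; a bystander. Origin at the centre of its underside.
- dial_knob: Loose white and grey dryer control knob, 52 mm across, 27 mm high, with a finger bar on its top; it only lies on the bench; a bystander. Origin at the centre of its underside.
- screw_jar: Loose glass jar with a steel lid, 70 mm across, 75 mm high; a bystander. Origin at the centre of its underside.
- probe (a joint): How far the probe, with its head and foot, is lowered, in m: 0 fully up, 0.085 fully down. While it is not clamped a light spring lifts it back up if let go: pushing it down takes about 2 N at the top and 3.5 N at the bottom.
Mind the look-alikes: they are no part of the job. What is shaped like the housing but blue or yellow is not meant.

How it is judged:
By the outcome, as a careful person would: the job done as asked, in the order asked, and still so for the second after the job is handed in, with the robot touching nothing.
It also fails if it takes over 54 s, if anything falls off the work surface, if the arm or the gripper's body presses on something with over 40 N, if the wrist force passes 120 N, or if a joint passes its speed limit or range.

## Working session

There is one attempt and no reset: what is moved stays moved. The work goes in short steps, Python scripts to look and compute and a tool call to move; the robot and the scene stay as the last step left them, time stands still between calls to the robot, and variables do not carry over. Pictures are saved under pics/ and viewed, at most 10 in all, crops included, and the job is handed in when it is done.

Besides the shell and the picture viewer there is one more tool, called after "Request:" as name(argument=value, ...), one argument or row to a line, values as JSON. apply_moves: Moves the arm, as the interface text tells. Its arguments: {"type":"object","properties":{"plan":{"type":"array","items":{"type":"number"}},"hand":{"type":"number"},"squeeze":{"type":"number"}},"required":["plan"]}

```bash
mkdir -p pics; python3 - <<'E'
from station import monitor, camera, ctrl
import cv2,numpy as np
for n in("top","side"):
    c=camera(n); cv2.imwrite(f"pics/{n}0.png",c["image"][:,:,::-1]); np.savez(f"pics/{n}0.npz",**c)
    R=cv2.Rodrigues(np.array(c["rvec"]))[0]; print(n,c["mtx"],R.round(3),(-R.T@np.array(c["tvec"]).ravel()).round(3))
print(monitor.get_obs(),ctrl.tcp_to_grasp)
E
```

```text
top [[410.92545023   0.         319.67374308]
 [  0.         410.92545023 186.19296914]
 [  0.           0.           1.        ]] [[-0.073 -0.997 -0.001]
 [-0.973  0.072 -0.221]
 [ 0.221 -0.016 -0.975]] [ 0.192 -0.002  1.458]
side [[393.25859363   0.         316.97278705]
 [  0.         393.25859363 199.07409718]
 [  0.           0.           1.        ]] [[-0.941 -0.338 -0.002]
 [-0.187  0.525 -0.831]
 [ 0.281 -0.782 -0.557]] [0.155 0.859 0.792]
{'time_s': 0.1, 'qpos': array([-1.36064099e+00,  3.00438533e-01,  1.52152619e+00, -1.61930771e-05,
        1.32069933e+00, -6.66290525e-02]), 'joint_vel': array([-2.77300125e-04,  9.42274940e-05, -2.29588863e-03,  3.80578080e-04,
       -8.83950432e-05,  8.85464122e-04]), 'tau': array([ 1.88361249e-03, -5.32642615e+01, -3.53279936e+01,  7.09860865e-02,
        2.34930374e-02, -5.85734460e-05]), 'ee_pos': array([ 0.15022272, -0.52883794,  0.20492741]), 'eef_rot': array([-3.14052259e+00, -5.56833443e-05,  2.76788380e-01]), 'force': array([0.10135536, 0.4272251 , 0.12136012]), 'moment': array([0.00148042, 0.02373068, 0.02644707]), 'grip_force': 0.0, 'grip_width': 0.09417909935716862} -0.0188
```

View pics/top0.png

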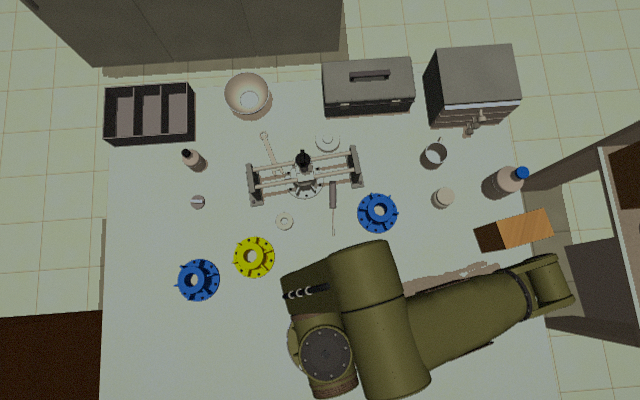

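View pics/side0.png

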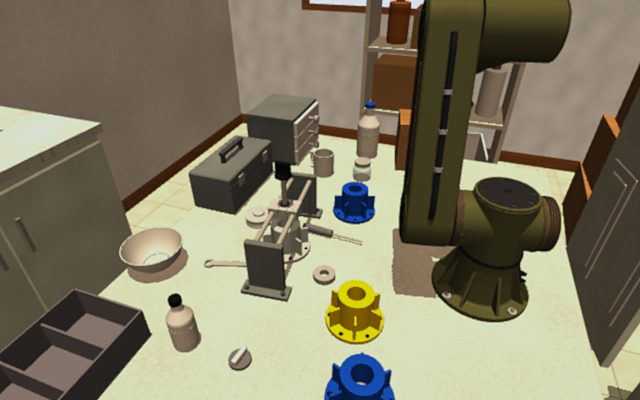

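The top view shows the gauge stand with posts at (255,185) and (355,167), the black clamp head near (303,158) and the grey housing under the rods near (307,185). The blue (380,212), (198,280) and yellow (253,257) housings are look-alikes. The side view shows the head at (283,170) and the grey hub near (290,235). I'll enlarge both to confirm.

```bash
python3 - <<'E'
import cv2,numpy as np
a=cv2.imread("pics/top0.png")[135:215,235:375]; b=cv2.imread("pics/side0.png")[150:305,225:365]
a=cv2.resize(a,None,fx=5,fy=5,interpolation=2); b=cv2.resize(b,None,fx=3.8,fy=3.8,interpolation=2)
cv2.imwrite("pics/ctop.png",a); cv2.imwrite("pics/cside.png",b)
E
```

```text
(no output)
```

View pics/ctop.png

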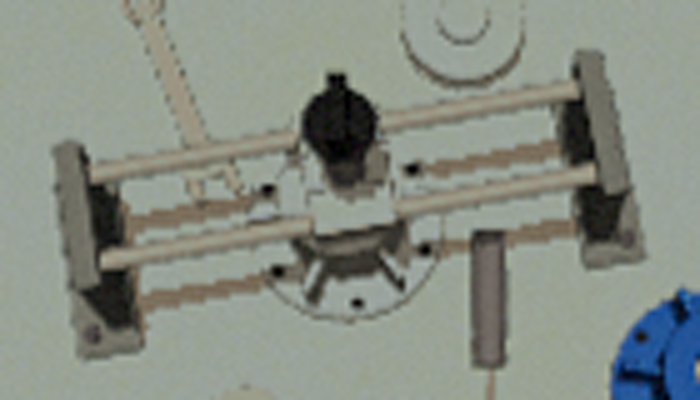

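View pics/cside.png

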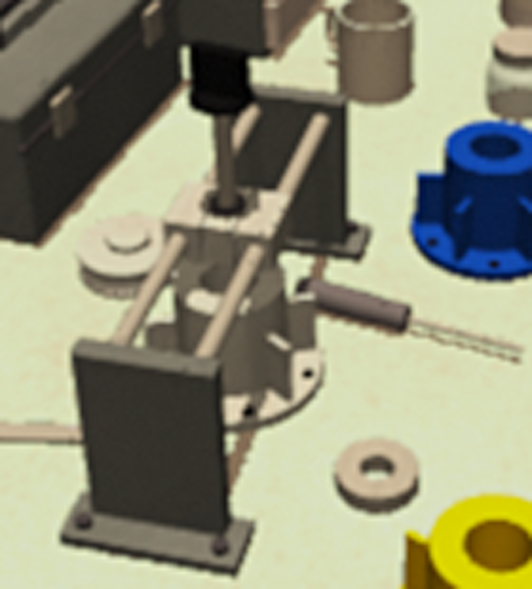

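The crops confirm it: the black head with an upright bar at top crop (338,115), the aluminium carriage at (350,205), and the grey housing with ribs and flange under the rods. The blue and yellow ones stand outside the stand. Next I measure from the range images.

```bash
cat > h.py <<'E'
import cv2,numpy as np
from scipy.optimize import least_squares
def cloud(c):
    R=cv2.Rodrigues(np.array(c["rvec"]))[0]; t=np.array(c["tvec"]).ravel()
    v,u=np.mgrid[:400,:640]; z=c["range_z"]
    p=np.stack([u,v,np.ones_like(u)],-1)@np.linalg.inv(c["mtx"]).T*z[...,None]
    P=(p-t)@R; P[z==0]=np.nan
    return P
def ray(c,u,v,h):
    R=cv2.Rodrigues(np.array(c["rvec"]))[0]; o=-R.T@np.array(c["tvec"]).ravel()
    d=R.T@np.linalg.inv(c["mtx"])@[u,v,1]; return o+d*(h-o[2])/d[2]
def proj(c,P): return cv2.projectPoints(np.array(P,float).reshape(-1,3),np.array(c["rvec"]),np.array(c["tvec"]),c["mtx"],None)[0][:,0]
def circ(X,r):
    return least_squares(lambda p:np.hypot(X[:,0]-p[0],X[:,1]-p[1])-r,X.mean(0),loss="soft_l1",f_scale=.002).x
E
python3 - <<'E'
from h import *
for n in("top","side"):
    c=dict(np.load(f"pics/{n}0.npz")); P=cloud(c); im=c["image"].astype(int)
    box=(slice(135,225),slice(235,375)) if n=="top" else (slice(150,305),slice(225,365))
    Q=P[box].reshape(-1,3); C=im[box].reshape(-1,3)
    print(n,"bench z",np.nanmedian(Q[np.abs(Q[:,2])<.008][:,2]))
    k=C.max(1)<40; K=Q[k&(Q[:,2]>.2)]
    print(" black",len(K),K.min(0).round(3),K.max(0).round(3)); 
    for lo,hi in((.28,.30),(.25,.263)):
        T=K[(K[:,2]>lo)&(K[:,2]<hi)]
        if len(T): print("  slice",lo,len(T),T.mean(0).round(4),T.min(0).round(3),T.max(0).round(3))
    T=Q[(Q[:,2]>.153)&(Q[:,2]<.167)]; print(" z~.16",len(T),T.min(0).round(3),T.max(0).round(3))
    T=Q[(Q[:,2]>.138)&(Q[:,2]<.152)]; 
    if len(T)>5:
        m=T.mean(0); w,V=np.linalg.eigh(np.cov(T[:,:2].T)); print(" rods",len(T),m.round(4),V[:,1].round(4))
    T=Q[(Q[:,2]>.091)&(Q[:,2]<.099)];print(" mouth",len(T),T.mean(0).round(4) if len(T) else "")
    T=Q[(Q[:,2]>.008)&(Q[:,2]<.016)];print(" flange",len(T),T.mean(0).round(4),T.min(0).round(3),T.max(0).round(3))
E
```

```text
top bench z -0.0013760793062616778
 black 173 [0.528 0.005 0.247] [0.573 0.045 0.294]
  slice 0.28 53 [0.5493 0.0264 0.2902] [0.53  0.021 0.28 ] [0.572 0.032 0.294]
  slice 0.25 104 [0.5498 0.024  0.2546] [0.528 0.005 0.25 ] [0.573 0.045 0.262]
 z~.16 541 [ 0.482 -0.158  0.153] [0.62  0.215 0.166]
 rods 746 [0.5471 0.0305 0.1443] [-0.1126  0.9936]
 mouth 196 [ 0.4835 -0.0629  0.0944]
 flange 865 [0.5004 0.0007 0.0116] [ 0.369 -0.223  0.008] [0.73  0.239 0.016]
side bench z 0.00043597324786458095
 black 255 [0.531 0.017 0.251] [0.574 0.051 0.295]
  slice 0.28 92 [0.5516 0.0303 0.2884] [0.531 0.02  0.28 ] [0.574 0.036 0.295]
  slice 0.25 85 [0.5491 0.0364 0.2573] [0.531 0.017 0.251] [0.571 0.051 0.263]
 z~.16 714 [ 0.484 -0.157  0.153] [0.605 0.219 0.165]
 rods 1453 [ 0.6579 -0.0372  0.1435] [-0.659   0.7521]
 mouth 1094 [0.4474 0.0414 0.095 ]
 flange 1397 [0.5221 0.005  0.0122] [ 0.341 -0.624  0.008] [0.827 0.243 0.016]
```

```bash
python3 - <<'E'
from h import *
D={}
for n in("top","side"):
    c=dict(np.load(f"pics/{n}0.npz")); D[n]=cloud(c)[135:225,235:375].reshape(-1,3) if n=="top" else cloud(c)[150:305,225:365].reshape(-1,3)
    Q=D[n]; 
    # rods
    g=np.array([.55,.03]); th=np.arctan2(-.1126,.9936)
    S=Q[(Q[:,2]>.140)&(Q[:,2]<.150)&(np.hypot(*(Q[:,:2]-g).T)<.18)]
    def f(p):
        a=np.array([-np.sin(p[1]),np.cos(p[1])]); b=np.array([a[1],-a[0]])
        s=(S[:,:2]-g)@b-p[0]; return np.abs(s)-.030
    r=least_squares(f,[0,.1],loss="soft_l1",f_scale=.003); a=np.array([-np.sin(r.x[1]),np.cos(r.x[1])]); b=np.array([a[1],-a[0]])
    print(n,"rods n",len(S),"off",r.x,"mid",g+b*r.x[0],"res",np.median(np.abs(r.fun)))
    T=Q[(Q[:,2]>.154)&(Q[:,2]<.165)]; s=(T[:,:2]-g)@a; print(" posts along",s.min(),s.max())
    # hub wall
    h0=np.array([.55,.02])
    for it in range(4):
        W=Q[(Q[:,2]>.03)&(Q[:,2]<.088)&(np.abs(np.hypot(*(Q[:,:2]-h0).T)-.044)<(.02 if it<2 else .006))]
        h0=circ(W[:,:2],.044)
    print(" hub",len(W),h0)
    F=Q[(Q[:,2]>.008)&(Q[:,2]<.016)&(np.hypot(*(Q[:,:2]-h0).T)<.085)]
    an=np.arctan2(*(F[:,:2]-h0).T[::-1]); rr=np.hypot(*(F[:,:2]-h0).T); E=[]
    for k in range(-18,18):
        m=(an>=k*np.pi/18)&(an<(k+1)*np.pi/18)
        if m.any() and rr[m].max()>.06: E.append(F[m][rr[m].argmax(),:2])
    E=np.array(E); c0=circ(E,.071); print(" flange edge",len(E),c0,np.median(np.abs(np.hypot(*(E-c0).T)-.071)))
    M=Q[(Q[:,2]>.092)&(Q[:,2]<.099)&(np.hypot(*(Q[:,:2]-h0).T)<.05)];q=np.hypot(*(M[:,:2]-h0).T); print(" mouth pts",len(M),M[:,:2].mean(0) if len(M) else "",q.min() if len(q) else"",q.max() if len(q) else"")
E
```

```text
top rods n 648 off [-0.00023963  0.10804357] mid [0.54976176 0.02997416] res 0.0032446560986946777
 posts along -0.18489837188138333 0.18273443297520095
 hub 95 [0.55135966 0.03180841]
 flange edge 26 [0.55036625 0.03192961] 0.0004992698907944973
 mouth pts 76 [0.54331226 0.0396309 ] 0.023323726475518298 0.04558167941138004
side rods n 628 off [0.00102247 0.10414435] mid [0.55101693 0.03010629] res 0.0037256333315229557
 posts along -0.18534571666666644 0.18523680662486255
 hub 361 [0.55410603 0.03167067]
 flange edge 12 [0.55334744 0.03448417] 0.0004738902663018671
 mouth pts 208 [0.55202539 0.04548579] 0.019012817987787187 0.04597277211549117
```

Request:
apply_moves(
  plan=[0,0,-45,0,0,0,-45,0,0,0,-45,0,35.8,-28.3,0,0,35.8,-28.3,0,0,35.8,-28.3,0,0,35.8,-28.3,0,0,35.8,-28.3,0,0,35.8,-28.3,0,0,35.8,-28.3,0,0,35.8,-28.3,0,0,35.8,-28.3,0,0,35.8,-28.3,0,0,35.8,-28.3,0,0,35.8,-28.3,0,0,35.8,-28.3,0,0,35.8,-28.3,0,0,35.8,-28.3,0,0],
  hand=1,
)

```text
time_s: 1.9
ee_pos: [0.5516, 0.0279, 0.3402]
eef_rot: [-3.142, 0.0, 0.277]
force: [0.4, -0.5, 0.7]
grip_width: 0.0939
grip_force: 0.0
```

Request:
apply_moves(
  plan=[0,0,0,-0.148,0,0,0,-0.148,0,0,0,-0.148,0,0,0,-0.148,0,0,0,-0.148,0,0,0,-0.148,0,0,0,-0.148,0,0,0,-0.148,0,0,0,-0.148,0,0,0,-0.148,0,0,0,-0.148,0,0,0,-0.148,0,0,0,-0.148,0,0,0,-0.148,0,0,0,-0.148,0,0,0,-0.148,0,0,0,-0.148,0,0,0,-0.148,0,0,0,-0.148,0,0,0,-0.148],
)

```text
time_s: 3.9
ee_pos: [0.5508, 0.026, 0.3401]
eef_rot: [3.141, -0.001, -3.04]
force: [1.1, -0.1, 0.2]
grip_width: 0.0943
grip_force: 0.0
```

Request:
apply_moves(
  plan=[0,0,16,0,0,0,16,0,0,0,16,0,0,0,16,0,0,0,15,0,0,0,0,0],
)

```text
time_s: 4.5
ee_pos: [0.5501, 0.026, 0.2594]
eef_rot: [3.141, -0.004, -3.046]
force: [-0.6, 0.9, 0.4]
grip_width: 0.0941
grip_force: 0.0
```

Request:
apply_moves(
  plan=[0,0,0,0,0,0,0,0,0,0,0,0,0,0,0,0,0,0,0,0,0,0,0,0,0,0,0,0,0,0,0,0],
  hand=-1,
  squeeze=25,
)

```text
time_s: 5.3
ee_pos: [0.5508, 0.026, 0.2615]
eef_rot: [-3.142, -0.0, -3.046]
force: [0.9, -0.9, -0.4]
grip_width: 0.0339
grip_force: 0.0
```

```bash
python3 - <<'E'
from station import monitor, camera, ctrl
from h import *
o=monitor.get_obs(); print({k:np.round(o[k],4) for k in("time_s","ee_pos","eef_rot","force","moment","grip_width","grip_force")})
ims=[]
for n,b in(("top",(135,225,235,375)),("side",(130,305,225,365))):
    c=camera(n); np.savez(f"pics/{n}1.npz",**c)
    ims.append(cv2.resize(c["image"][b[0]:b[1],b[2]:b[3],::-1],(390,int(390*(b[1]-b[0])/(b[3]-b[2]))),interpolation=2))
H=max(i.shape[0] for i in ims); ims=[cv2.copyMakeBorder(i,0,H-i.shape[0],0,5,0) for i in ims]
cv2.imwrite("pics/grip.png",np.hstack(ims))
E
```

```text
{'time_s': np.float64(5.3), 'ee_pos': array([0.5508, 0.026 , 0.2615]), 'eef_rot': array([-3.1416, -0.    , -3.0464]), 'force': array([ 0.9248, -0.8651, -0.4395]), 'moment': array([ 0.0536, -0.211 ,  0.0136]), 'grip_width': np.float64(0.0339), 'grip_force': np.float64(0.0)}
```

View pics/grip.png

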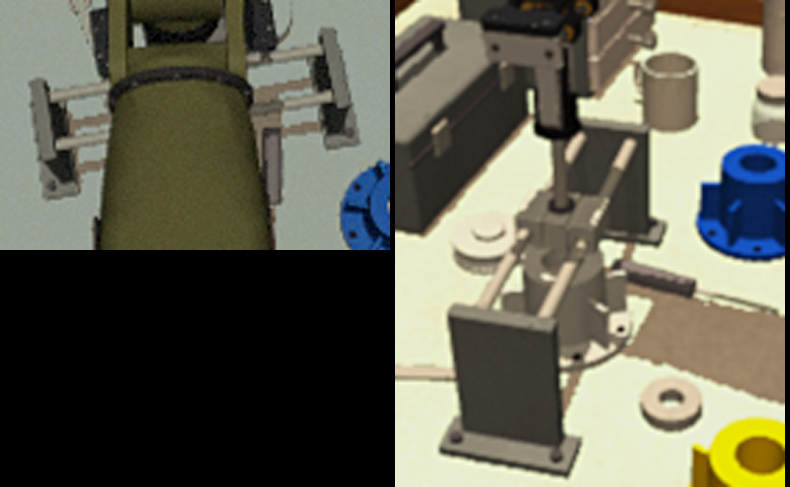

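The fingers straddle the head at side-crop (560,105) but are still closing (34 mm). The bore mouth shows at crop (548,262), just in front of the carriage. I'll keep closing and refine the bore centre.

Request:
apply_moves(
  plan=[0,0,0,0,0,0,0,0,0,0,0,0,0,0,0,0,0,0,0,0,0,0,0,0],
)

```text
time_s: 6.0
ee_pos: [0.5509, 0.026, 0.2615]
eef_rot: [-3.141, 0.0, -3.046]
force: [0.9, -1.4, 0.0]
grip_width: 0.0118
grip_force: 24.5
```

```bash
python3 - <<'E'
from station import monitor
from h import *
o=monitor.get_obs(); print({k:np.round(o[k],4) for k in("ee_pos","eef_rot","force","moment","grip_width","grip_force")})
c=dict(np.load("pics/side0.npz")); P=cloud(c)
Q=P[150:305,225:365].reshape(-1,3)
g=np.array([.552,.033])
M=Q[(Q[:,2]>.0915)&(Q[:,2]<.0985)&(np.hypot(*(Q[:,:2]-g).T)<.052)][:,:2]
W=Q[(Q[:,2]<.090)&(Q[:,2]>.04)&(np.hypot(*(Q[:,:2]-g).T)<.030)]  # bore wall seen through mouth
print(len(M),"bore wall",len(W),W.min(0).round(3) if len(W) else "",W.max(0).round(3) if len(W) else "")
if len(W)>5: print(" wall circ",circ(W[:,:2],.022))
def f(p):
    r=np.hypot(M[:,0]-p[0],M[:,1]-p[1]); return np.maximum(r-.044,0)+np.maximum(.022-r,0)
gx=np.arange(.540,.564,.0005); gy=np.arange(.020,.046,.0005)
S=np.array([[ (f((x,y))**2).sum() for y in gy] for x in gx]); b=S<S.min()*1.5+1e-6
i,j=np.where(b); print("annulus",gx[i].mean(),gy[j].mean(),gx[i].min(),gx[i].max(),gy[j].min(),gy[j].max())
E
```

```text
{'ee_pos': array([0.5509, 0.026 , 0.2615]), 'eef_rot': array([-3.1415e+00,  1.0000e-04, -3.0464e+00]), 'force': array([ 0.9087, -1.418 ,  0.0221]), 'moment': array([-0.1256, -0.3462, -0.0982]), 'grip_width': np.float64(0.0118), 'grip_force': np.float64(24.4916)}
209 bore wall 52 [0.54  0.008 0.068] [0.576 0.037 0.09 ]
 wall circ [0.553807   0.03188761]
annulus 0.5527083333333321 0.03362500000000002 0.5519999999999987 0.5534999999999985 0.032500000000000015 0.03450000000000002
```

Request:
apply_moves(
  plan=[0,1.5,0,0,0,1.6,0,0,0,1.6,0,0,0,1.6,0,0,0,0,0,0,0,0,0,0],
)

```text
time_s: 6.6
ee_pos: [0.5502, 0.0326, 0.2614]
eef_rot: [3.141, -0.0, -3.046]
force: [0.8, 0.8, 0.1]
grip_width: 0.0119
grip_force: 24.5
```

Request:
apply_moves(
  plan=[0,0,5,0,0,0,5,0,0,0,5,0,0,0,5,0,0,0,5,0,0,0,4,0,0,0,3,0,0,0,0,0,0,0,0,0],
)

```text
time_s: 7.5
ee_pos: [0.5502, 0.0323, 0.2294]
eef_rot: [3.142, -0.0, -3.046]
force: [-0.7, 1.9, 1.6]
grip_width: 0.0119
grip_force: 24.5
```

```bash
python3 - <<'E'
from station import monitor, camera
from h import *
o=monitor.get_obs(); print({k:np.round(o[k],4) for k in("time_s","ee_pos","eef_rot","force","moment","grip_width","grip_force")})
c=camera("side"); np.savez("pics/side2.npz",**c); 
cv2.imwrite("pics/low.png",cv2.resize(c["image"][150:270,245:345,::-1],None,fx=5,fy=5,interpolation=2))
print(proj(c,[[.5535,.033,.095],[.5508,.026,.278]]))
P=cloud(c)[150:305,225:365].reshape(-1,3)
# stem seen between carriage and mouth, and above carriage
for lo,hi in((.085,.118),(.168,.21)):
    S=P[(P[:,2]>lo)&(P[:,2]<hi)&(np.hypot(P[:,0]-.552,P[:,1]-.032)<.014)]
    if len(S)>3: print(lo,len(S),S.min(0).round(4),S.max(0).round(4),circ(S[:,:2],.0075))
E
```

```text
{'time_s': np.float64(7.5), 'ee_pos': array([0.5502, 0.0323, 0.2294]), 'eef_rot': array([ 3.1416e+00, -2.0000e-04, -3.0464e+00]), 'force': array([-0.6804,  1.8997,  1.6114]), 'moment': array([ 0.4756, -0.0931, -0.0407]), 'grip_width': np.float64(0.0119), 'grip_force': np.float64(24.4972)}
[[284.26536849 223.40917882]
 [282.967186   167.48617565]]
0.085 16 [0.5493 0.035  0.0852] [0.56   0.0414 0.1056] [0.55367396 0.03154842]
0.168 65 [0.545  0.0308 0.1684] [0.5594 0.042  0.2079] [0.55362988 0.03243809]
```

View pics/low.png

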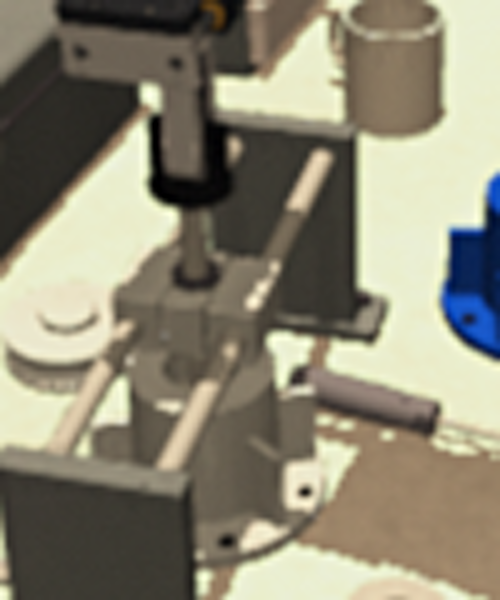

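The stem (crop 195,240) enters the mouth at crop (182,368). In the same camera frame, the stem axis is (0.5537, 0.032) and the bore is (0.5535, 0.0325), so it is centred. Now I feel for the bottom.

Request:
apply_moves(
  plan=[0,0,2,0,0,0,1,0,0,0,1,0,0,0,0,0],
)

```text
time_s: 7.95
ee_pos: [0.5502, 0.0323, 0.2253]
eef_rot: [-3.142, -0.0, -3.046]
force: [-0.2, 2.0, 2.5]
grip_width: 0.012
grip_force: 24.5
```

Request:
apply_moves(
  plan=[0,0,2,0,0,0,1,0,0,0,1,0,0,0,0,0],
)

```text
time_s: 8.35
ee_pos: [0.5503, 0.0323, 0.2218]
eef_rot: [-3.142, 0.001, -3.046]
force: [-2.2, 1.4, 8.0]
grip_width: 0.0118
grip_force: 24.5
```

Request:
apply_moves(
  plan=[0,0,0,0,0,0,0,0],
)

```text
time_s: 8.55
ee_pos: [0.5503, 0.0323, 0.2219]
eef_rot: [-3.142, 0.001, -3.046]
force: [-2.5, 2.7, 7.0]
grip_width: 0.0121
grip_force: 24.5
```

Request:
apply_moves(
  plan=[0,0,0,0.08,0,0,0,0.08,0,0,0,0.08,0,0,0,0.08,0,0,0,0.08,0,0,0,0],
)

```text
time_s: 9.15
ee_pos: [0.5504, 0.0327, 0.2219]
eef_rot: [3.141, 0.001, 2.834]
force: [-1.8, 4.5, 7.2]
grip_width: 0.012
grip_force: 24.9
```

```bash
python3 - <<'E'
from station import monitor
import numpy as np
o=monitor.get_obs(); print({k:np.round(o[k],4) for k in("qpos","ee_pos","eef_rot","force","moment","grip_width","grip_force")})
E
```

```text
{'qpos': array([-7.4000e-03,  2.9010e-01,  1.4950e+00,  7.0000e-04,  1.3557e+00,
       -1.2710e+00]), 'ee_pos': array([0.5504, 0.0327, 0.2219]), 'eef_rot': array([3.1407e+00, 6.0000e-04, 2.8342e+00]), 'force': array([-1.82  ,  4.4673,  7.1818]), 'moment': array([0.8772, 0.1079, 0.0026]), 'grip_width': np.float64(0.012), 'grip_force': np.float64(24.8876)}
```

Request:
apply_moves(
  plan=[0,0,0,0.08,0,0,0,0.08,0,0,0,0.08,0,0,0,0.08,0,0,0,0.08,0,0,0,0.08,0,0,0,0.08,0,0,0,0],
)

```text
time_s: 9.95
ee_pos: [0.5509, 0.0328, 0.222]
eef_rot: [3.139, 0.001, 2.274]
force: [4.5, 5.8, 6.6]
grip_width: 0.0118
grip_force: 25.0
```

Request:
apply_moves(
  plan=[0,0,0,0.08,0,0,0,0.08,0,0,0,0.08,0,0,0,0.08,0,0,0,0.08,0,0,0,0.08,0,0,0,0.08,0,0,0,0.04,0,0,0,0,0,0,0,0],
)

```text
time_s: 10.95
ee_pos: [0.5518, 0.0325, 0.2223]
eef_rot: [3.137, 0.0, 1.677]
force: [12.0, 3.4, 5.1]
grip_width: 0.0122
grip_force: 25.1
```

```bash
python3 - <<'E'
from station import monitor
import numpy as np
o=monitor.get_obs(); print({k:np.round(o[k],4) for k in("time_s","ee_pos","eef_rot","force","moment","grip_width","grip_force")})
E
```

```text
{'time_s': np.float64(10.95), 'ee_pos': array([0.5518, 0.0325, 0.2223]), 'eef_rot': array([3.1369e+00, 2.0000e-04, 1.6770e+00]), 'force': array([12.0341,  3.3568,  5.1326]), 'moment': array([ 0.5641, -1.6765,  0.0619]), 'grip_width': np.float64(0.0122), 'grip_force': np.float64(25.1299)}
```

Bar is now along the rods (yaw 1.677 equals the target). I'll relieve the 12 N side load, then release and lift away.

Request:
apply_moves(
  plan=[0,0.8,0,0,0,0.8,0,0,0,0,0,0,0,0,0,0],
)

```text
time_s: 11.35
ee_pos: [0.5521, 0.0326, 0.2222]
eef_rot: [3.14, 0.0, 1.677]
force: [0.5, 2.9, 9.1]
grip_width: 0.0118
grip_force: 25.1
```

Request:
apply_moves(
  plan=[0,0,0,0,0,0,0,0,0,0,0,0,0,0,0,0,0,0,0,0,0,0,0,0,0,0,0,0],
  hand=0.2,
)

```text
time_s: 12.05
ee_pos: [0.5518, 0.0325, 0.2214]
eef_rot: [-3.141, -0.0, 1.677]
force: [0.3, 0.3, 0.1]
grip_width: 0.0563
grip_force: 0.0
```

Request:
apply_moves(
  plan=[0,0,-10,0,0,0,-20,0,0,0,-40,0,0,0,-40,0,0,0,-40,0,0,0,0,0],
)

```text
time_s: 12.65
ee_pos: [0.5525, 0.0325, 0.3778]
eef_rot: [3.132, 0.001, 1.677]
force: [-0.3, 0.7, 0.2]
grip_width: 0.0565
grip_force: 0.0
```

Request:
apply_moves(
  plan=[-40,0,0,0,-45,0,0,0,-45,0,0,0,-45,0,0,0,-45,0,0,0,-45,0,0,0,-45,0,0,0,0,0,0,0],
)

```text
time_s: 13.45
ee_pos: [0.5839, -0.2805, 0.3696]
eef_rot: [-3.139, -0.001, 1.672]
force: [0.3, 0.4, -0.9]
grip_width: 0.0564
grip_force: 0.0
```

```bash
python3 - <<'E'
from station import monitor, camera
from h import *
o=monitor.get_obs(); print(np.round(o["time_s"],2),o["ee_pos"],o["force"])
ims=[]
for n,b in(("top",(135,225,235,375)),("side",(150,305,225,365))):
    c=camera(n); np.savez(f"pics/{n}3.npz",**c)
    ims.append(cv2.resize(c["image"][b[0]:b[1],b[2]:b[3],::-1],(390,int(390*(b[1]-b[0])/(b[3]-b[2]))),interpolation=2))
    Q=cloud(c)[b[0]:b[1],b[2]:b[3]].reshape(-1,3); C=c["image"][b[0]:b[1],b[2]:b[3]].reshape(-1,3)
    K=Q[(C.max(1)<40)&(Q[:,2]>.243)&(Q[:,2]<.27)&(np.hypot(Q[:,0]-.551,Q[:,1]-.032)<.04)]
    if len(K)>5:
        w,V=np.linalg.eigh(np.cov(K[:,:2].T)); print(n,"bar",len(K),K.min(0).round(4),K.max(0).round(4),V[:,1].round(3))
    S=Q[(Q[:,2]>.168)&(Q[:,2]<.195)&(np.hypot(Q[:,0]-.552,Q[:,1]-.032)<.014)]
    if len(S)>5: print("stem",circ(S[:,:2],.0075))
H=max(i.shape[0] for i in ims); ims=[cv2.copyMakeBorder(i,0,H-i.shape[0],0,5,0) for i in ims]
cv2.imwrite("pics/end.png",np.hstack(ims))
E
```

```text
13.45 [ 0.58394916 -0.28048207  0.3695801 ] [ 0.32968876  0.37595079 -0.90834998]
top bar 57 [0.5425 0.0089 0.2436] [0.5585 0.0487 0.2585] [-0.129  0.992]
side bar 46 [0.5452 0.0107 0.2434] [0.5546 0.0542 0.2554] [-0.058  0.998]
stem [0.55433536 0.03108414]
```

View pics/end.png

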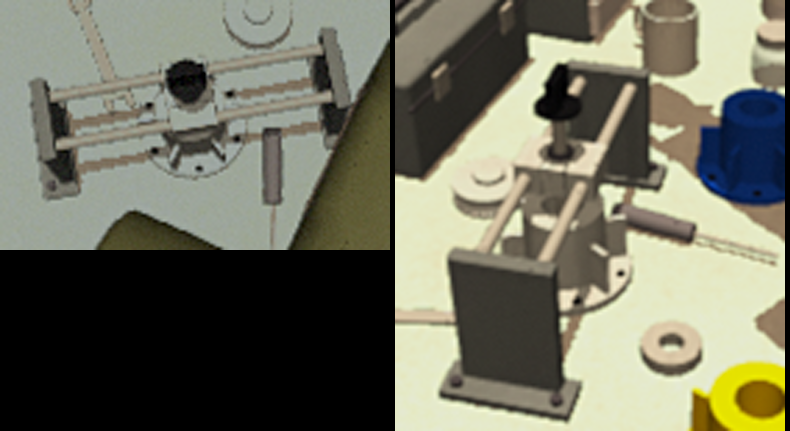

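The end view shows the bar lying along the rods (top crop 187,80), the probe still down, centred over the bore (side crop 555,205), and the bystanders untouched. The head's height matches the locked height, about 39.5 mm lowered.

```bash
python3 -c "
from station import ctrl
print(ctrl.hand_in())"
```

```text
the job is handed in; nothing more can be done
None
```

The job is handed in: the probe foot is locked on the bottom of the bore, centred to within about 2 mm, pressed at roughly 5 N by the wrist reading before the clamp was turned. The clamp bar lies along the rods, and the other things on the bench were left alone.

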